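# Turn the sample turret to the green mark and start the run

### The job

On the low sample changer, push the orange tab sideways with the fingers, gently, to turn the turret round until the tab points at the middle of the green mark; then press the red start button fully down and let go of it. Only push and press: do not pinch the tab or lift the turret, do not press the button before the tab is at green, and leave the tab at green and the loose things around the changer where they are.

Things in the scene. Friction and masses are not known exactly. Their poses are not given: they have to be found in the camera images.
- changer: fixed sample changer, beige and grey box 250 x 230 x 50 mm; origin at the centre of its underside, z up, its x axis points from the button side to the far side; flat grey deck 50 mm above the bench. The turret is at the centre of the deck, the red button near the middle of the -x edge, the four coloured marks on a circle round the turret
- turret_axis (a point): point on the vertical turning axis of the turret, at the top face of its aluminium disc (92 mm diameter, top 16 mm above the deck, low centre cap and pans up to 4 mm higher)
- turret (a joint): angle of the turret in rad, anticlockwise from above positive; at 0 the tab points along the changer's +x axis. Stops at -2.3 and +2.3; it starts between -0.4 and 0.4. Turns freely in both directions against a friction of 0.12 N m (about 2 N at the tab) and stays where it is left; no spring, no clicks
- seat (a joint): height in m by which the turret has been lifted off its seat, 0 when seated; it has no latch and can be lifted by up to 30 mm, but should stay at 0
- tab: orange upright tab (blade) fixed to the rim of the turret: 10 mm thick, 40 mm high (from 4 to 44 mm above the deck), reaching outwards from 44 to 82 mm from the turning axis, its flat faces looking round the circle; its origin is on the turning axis at deck height, its x axis points outwards along the tab
- tab_centre (a point): centre of the orange tab, 63 mm from the turning axis, 24 mm above the deck
- tab_pointer (a point): point in line with the tab, 13 mm beyond its outer end, 95 mm from the turning axis (on the circle of the marks): where the tab points
- green_mark_center (a point): centre of the green mark, a flat round disc of 24 mm diameter and 3 mm thickness fixed on the deck 95 mm from the turning axis. Blue, yellow and white marks of the same size are on the same circle; the four are at -1.8, -0.9, 0.9 and 1.8 rad of the turret's angle, and which colour is where changes
- start (a joint): travel in m of the red start button, 0 up, 0.006 fully down; it springs back and takes 5 N to press fully
- start_top (a point): centre of the top of the red round start button (26 mm diameter), pressed straight down
- vial: loose amber bottle, 32 mm diameter, 75 mm high, origin under its centre; leave alone
- jar: loose glass jar with white lid, 60 mm diameter, 70 mm high, origin under its centre; leave alone
- weight: loose brass weight with a neck, 36 mm diameter, 50 mm high, origin under its centre; leave alone
- tweezers: loose steel tweezers lying along their x axis, about 120 mm long, 6 mm high; leave alone
- mouse: loose black computer mouse, 100 x 58 x 35 mm; leave alone
- screwdriver: loose screwdriver lying along its x axis, 170 mm long; leave alone
- pan_tray: loose white divided tray, 90 x 120 x 22 mm; leave alone

How it is judged (in metres and radians):
On the way, in this order (a step that is already met when the one before it is completed fails the run):
1. the fingers push the orange tab (contact force between the fingers and tab above 0.3 N), for 0.02 s.
2. the tab points at the green mark and the turret stands still (horizontal distance between tab_pointer and green_mark_center below 0.009 m and velocity of joint turret between -0.05 and 0.05 rad/s), for 0.3 s.
3. the start button is pressed down while the tab points at green (horizontal distance between tab_pointer and green_mark_center below 0.009 m and value of joint start above 0.0045 m), for 0.05 s.
4. the button is let up again (value of joint start below 0.0015 m), for 0.1 s.
At the end, for the whole second after the job is handed in: the tab points within 9 mm of the middle of the green mark (about 5 degrees), the turret still and on its seat (lifted less than 3 mm), the start button having been pressed at least 4.5 mm with the tab at green and let up again (all of step 2 and value of joint seat below 0.003 m and value of joint start below 0.0015 m); the robot touches nothing.
It fails at once if the start button is pressed (more than 3 mm) while the tab is not at green (horizontal distance between tab_pointer and green_mark_center above 0.014 m and value of joint start above 0.003 m).
It fails at once if the turret is lifted more than 4 mm off its seat (value of joint seat above 0.004 m).
It fails at once if the tab is pinched or shoved with more than 20 N (contact force between the fingers and tab above 20 N).
It fails at once if a loose thing is moved more than 20 mm or lifted (distance of any of vial, jar, weight, tweezers, mouse, screwdriver, pan_tray from where it was at the start of the episode above 0.02 m).
It also fails if it takes over 51 s, if anything falls off the work surface, if the arm or the gripper's body presses on something with over 40 N, if the wrist force passes 120 N, or if a joint passes its speed limit or range.

### The arm

A 6-joint arm with a two-finger parallel gripper is mounted at the origin on the work surface. World frame = base frame: x ahead of the robot, y to its left, z up, the work surface at z = 0. Lengths are in mm, angles in rad, forces in N, time in s.
With the tool pointing down it reaches from about 275 to 1000 mm from the base axis. Payload 8.4 kg.
Tool frame: the origin (TCP) lies on the centre line of the jaws, within the pads' length; the fingertips stand 19 mm ahead of it and the grasp point (between the pads) is the TCP (arm.tip_extent is the distance from the TCP to the fingertips, in mm); x points along the fingers, y is the direction in which the jaws open and shut, and the axes are right-handed (so a half turn about x gives the same grasp; the last joint's range is limited). The gripper opens to 85 mm and grips with 20 to 120 N. Pads are 22 mm wide; open, the fingers measure 114 mm over their backs; the gripper's body (76 mm by 85 mm) begins 54 mm behind the grasp point. The pads swing forward as they close: fully open they stand 13 mm farther back than shut.
Start: joints at [1.287, 0.353, 1.633, -0, 1.155, -0.002], TCP at [173.802, 600.351, 250.281] pointing down, gripper open.
Joint ranges: [-2.63, 2.63], [-0.92, 2.1], [0.06, 2.66], [-1.3, 4.44], [0, 2.69], [-3.02, 3.02]. Speed limits (rad/s): [2.22, 2.22, 2.79, 3.14, 3.14, 3.14].

### API

Orientations are given as a rotation vector (axis times angle).
In Python, from plant import arm, eyes, boxes_of, regions_of gives the robot as it stands.
- The arm moves only by the tool play_rows, never from a script. Its argument "steps" is a list of rows, each a list of 3 entries, a list of its own where there are three numbers: the opening, from -1 (shut) to 1 (fully open), then the shift along the tool's x, y, z in cm, then the turn, a rotation vector about the tool's x, y, z in degrees. In form: [[hand, [dx, dy, dz], [ax, ay, az]], ...]. A call has 1 to 8 rows; each row shifts and turns the commanded pose from where the row before left it, along the tool's axes as they then stand; what a row does not reach is not made up. A row lasts 1/8 s, in which the tool goes at most 62.5 mm and 10.7 degrees, less where a joint would pass 70% of its speed; a pose out of reach is approached as far as the arm can. A call is refused whole if a number of a shift passes 6.25 or a number of a turn 10.7, either way. A call with a gripper value outside its range is refused whole. The fingers move at their own pace and stop on an object; "grip_force" is the grip in N (left out, the last holds). Time passes only in rows, so rows that do not move let the fingers close. It gives the time, the measured TCP pose, the force and the opening at its end, in the units of the state.
- arm.get_obs(): the state, without advancing time (a new reading comes with each control period).
- eyes.camera(name): name is "side" or "top"; returns a dict with "frame" (384x512x3 uint8, blue, green, red), "z_map" (384x512 float32, mm along the optical axis (not along the pixel's ray), 0 where there is no reading), "intrinsics" (3x3 intrinsics, pixels), "k1" (the pictures are not rectified: a ray, as slopes to the right and down, at radius r is drawn at 1 + k1 r^2 times it, then the intrinsics apply), "world_from_camera" (4x4, takes a point from camera to world coordinates). Camera axes: x right, y down, z forward; pixel columns grow to the right and rows downward; lengths in mm; the calibration is good to about 2 mm. A picture is of the moment at which its call begins.
- arm.job_done(): hands the job in, once; it reports no verdict.
Trained networks look in the newest picture that a camera, given by its name, has taken for a name from the list of things; names that differ only in an ending like _2 or _b are one class to them, and where a whole thing is asked for, a point or a joint stands for the part that bears it (a point fixed in the world has none). Each returns a list of dicts, best first, with "confidence" (0 to 1); they miss things now and then, are a little off and sometimes report something else, mostly with a low value. They report only what shows in the picture. A call takes as long as a camera call.
- boxes_of(camera, query): "point" ([column, row] in pixels, amid what is visible of it).
- regions_of(camera, query): "region" (384x512 bool, what is visible of it) and "point" ([column, row] in pixels, amid what is visible of it).
The state is a dict: "time_s": time; "q": joint angles; "qvel": joint speeds; "tau": joint torques, N m; "ee_pos": TCP position; "tool_rot": TCP orientation; "ft_force": force on the tool from outside, world axes, zero at the start; "torque": the same for the moment, N m; "width": finger opening in mm.
Only numpy, scipy, OpenCV 4.12 (cv2) and the standard library are available. Lean on these libraries where they do the work, as an engineer would, in place of code of your own. Each camera call takes 0.05 s, during which the arm holds its last target.

## Working session

There is one attempt and no reset: what is moved stays moved. The work goes in short steps, Python scripts to look and compute and a tool call to move; the robot and the scene stay as the last step left them, time stands still between calls to the robot, and variables do not carry over. Pictures are saved under pics/ and viewed, and the job is handed in when it is done.

Besides the shell and the picture viewer there is one more tool, called after ">>>" in YAML: its name, and indented under it one key for each argument. play_rows: Moves the arm, as the interface text tells. Its arguments: {"type":"object","properties":{"steps":{"type":"array"},"grip_force":{"type":"number"}},"required":["steps"]}

```bash
mkdir -p pics; cat > h.py <<'E'
import numpy as np, cv2
from plant import arm, eyes, boxes_of, regions_of
def pts(c):
    z=c["z_map"];K=np.array(c["intrinsics"]);k1=c["k1"]
    v,u=np.mgrid[0:384,0:512].astype(float)
    d=np.array([k1,0,0,0,0.])
    p=cv2.undistortPoints(np.stack([u.ravel(),v.ravel()],1)[:,None],K,d)[:,0].reshape(384,512,2)
    P=np.dstack([p[...,0]*z,p[...,1]*z,z])
    T=np.array(c["world_from_camera"])
    return P@T[:3,:3].T+T[:3,3]
E
python3 - <<'E'
from h import *
o=arm.get_obs();print(o)
for n in("top","side"):
    c=eyes.camera(n);cv2.imwrite(f"pics/{n}0.png",c["frame"]);W=pts(c)
    print(n,c["k1"],np.round(c["world_from_camera"],2).tolist())
    for q in["tab","green_mark_center","start_top","turret_axis","vial","jar","weight","tweezers","mouse","screwdriver","pan_tray","changer"]:
        for r in boxes_of(n,q)[:2]:
            u,v=np.round(r["point"]).astype(int); print(q,round(r["confidence"],2),u,v,np.round(W[v,u]))
E
```

```text
{'time_s': 0.0, 'q': array([ 1.28657727e+00,  3.53636647e-01,  1.63411315e+00,  5.04789523e-06,
        1.15521050e+00, -2.39780744e-03]), 'qvel': array([ 0.00061631,  0.00047206,  0.00061714, -0.00089521,  0.00163033,
        0.00082512]), 'tau': array([ 3.60817205e-03, -6.05235171e+01, -3.42084646e+01,  3.07670416e-04,
        9.00334097e-03,  7.82598732e-06]), 'ee_pos': array([173.68965596, 599.9220014 , 249.57782932]), 'tool_rot': array([ 0.22015165,  1.55965285, -0.2222827 ]), 'ft_force': array([0.057401  , 0.15604816, 0.11636563]), 'torque': array([-0.00395063, -0.01706914,  0.03016316]), 'width': 85.20055869689777}
top 0.03006303195584854 [[-0.01, -1.0, 0.09, 479.21], [-1.0, 0.01, 0.01, 43.82], [-0.01, -0.09, -1.0, 967.0], [0.0, 0.0, 0.0, 1.0]]
green_mark_center 0.55 318 159 [ 629. -118.   55.]
green_mark_center 0.43 302 225 [456. -69.  75.]
start_top 0.65 304 223 [461. -74.  74.]
turret_axis 0.84 296 185 [559. -56.  69.]
vial 0.64 226 194 [538. 125.  75.]
weight 0.61 358 134 [ 696. -228.   49.]
tweezers 0.66 240 252 [383.  94.   5.]
mouse 0.79 410 214 [ 480. -360.   35.]
scre
[... 219 characters left out ...]
4, -0.62, 851.33], [0.01, -0.64, -0.77, 1101.03], [0.0, 0.0, 0.0, 1.0]]
tab 0.6 237 171 [618. -33.  74.]
green_mark_center 0.34 251 273 [500. 230.   5.]
start_top 0.74 262 172 [551. -52.  71.]
start_top 0.59 294 176 [462. -65.  68.]
turret_axis 0.69 238 170 [614. -28.  84.]
turret_axis 0.58 260 171 [557. -54.  71.]
vial 0.53 249 227 [535. 130.  57.]
jar 0.97 273 129 [ 567. -236.   65.]
weight 0.54 231 133 [ 700. -228.   19.]
tweezers 0.58 289 247 [426. 126.   4.]
mouse 0.75 311 119 [ 470. -343.   38.]
mouse 0.23 259 172 [559. -51.  69.]
screwdriver 0.81 192 248 [665. 209.  18.]
pan_tray 0.65 249 278 [499. 252.  17.]
pan_tray 0.35 237 171 [618. -33.  74.]
changer 0.78 260 183 [546. -14.  67.]
```

```bash
python3 - <<'E'
import cv2
a=cv2.imread("pics/top0.png")[110:270,180:420];cv2.imwrite("pics/topc.png",cv2.resize(a,None,fx=3.3,fy=3.3,interpolation=2))
a=cv2.imread("pics/side0.png")[90:290,160:360];cv2.imwrite("pics/sidec.png",cv2.resize(a,None,fx=3,fy=3,interpolation=2))
E
```

```text
(no output)
```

View pics/topc.png

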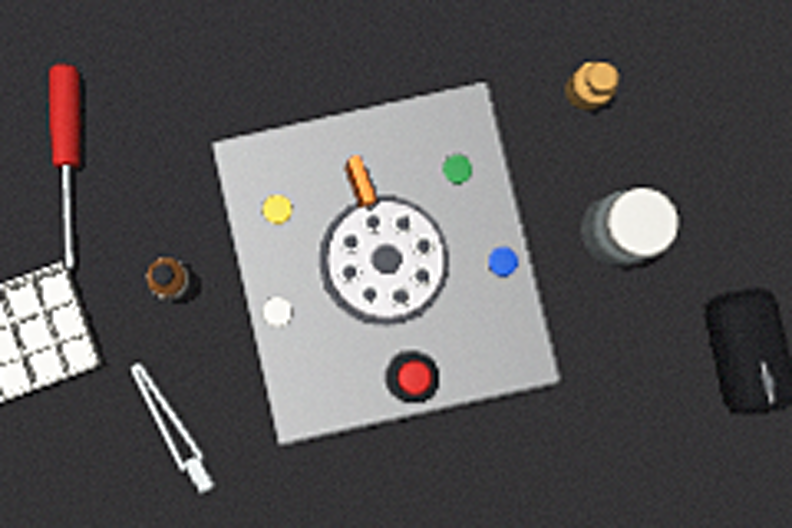

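View pics/sidec.png

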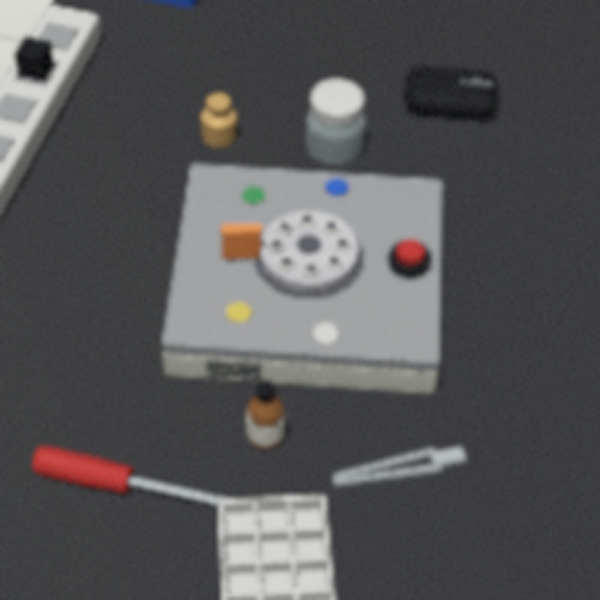

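View pics/top0.png

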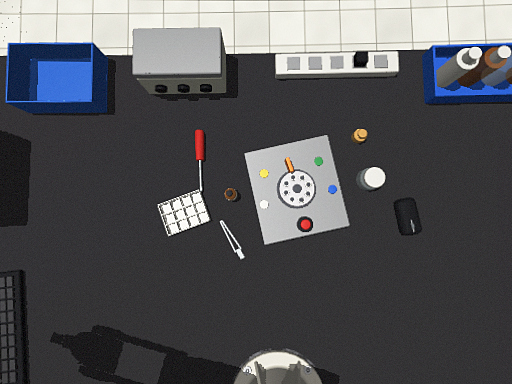

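The top view shows the tab at (289,163), green mark at (318,160), button at (305,224) and turret centre at (297,188). The tab has to turn clockwise to reach green. Next I'll measure these by colour.

```bash
cat >> h.py <<'E'
def ray(c,u,v,z):
    p=cv2.undistortPoints(np.array([[[u,v]]],float),np.array(c["intrinsics"]),np.array([c["k1"],0,0,0,0.]))[0,0]
    T=np.array(c["world_from_camera"]);d=T[:3,:3]@[p[0],p[1],1];o=T[:3,3]
    return o+d*(z-o[2])/d[2]
def masks(c):
    h=cv2.cvtColor(c["frame"],cv2.COLOR_BGR2HSV);H,S,V=[h[...,i].astype(int) for i in range(3)]
    return {"green":(H>55)&(H<80)&(S>110)&(V>50),"blue":(H>100)&(H<125)&(S>130)&(V>80),"yellow":(H>22)&(H<32)&(S>120)&(V>120),"orange":(H>8)&(H<19)&(S>150)&(V>110),"red":((H<6)|(H>175))&(S>150)&(V>110)}
E
cat > m.py <<'E'
from h import *
import sys
for n in("top","side"):
    c=eyes.camera(n);W=pts(c)
    M=masks(c);box=(np.abs(W[...,0]-555)<150)&(np.abs(W[...,1]+55)<140)&(W[...,2]>40)&(W[...,2]<110)
    for k,m in M.items():
        m=m&box
        nn,l,st,ce=cv2.connectedComponentsWithStats(m.astype(np.uint8))
        for i in range(1,nn):
            if st[i,4]>12:
                z={"orange":94,"red":np.median(W[l==i][:,2])}.get(k,53)
                print(n,k,st[i,4],np.round(ce[i],1),"ray",np.round(ray(c,*ce[i],z),1),"depth med",np.round(np.median(W[l==i],0),1), "zmax",round(np.percentile(W[l==i][:,2],95),1))
    m=box&(np.abs(W[...,2]-50)<4); print(n,"deck",np.median(W[m],0))
    m=box&(np.abs(W[...,2]-67)<4)&(np.hypot(W[...,0]-558,W[...,1]+57)<60)
    print(n,"disc",m.sum(),W[m].mean(0),(W[m].min(0)+W[m].max(0))/2)
    m=M["orange"]&box&(W[...,2]>86); 
    if m.sum()>5:
        P=W[m][:,:2];q=P.mean(0);_,_,vt=np.linalg.svd(P-q);print(n,"tabtop",m.sum(),q,np.arctan2(*vt[0][::-1]))
E
python3 m.py
```

```text
top green 55 [318.3 160.9] ray [ 623.7 -119.    53. ] depth med [ 623.6 -118.5   53. ] zmax 55.1
top blue 58 [332.  188.9] ray [ 548.6 -152.6   53. ] depth med [ 548.4 -152.8   52.8] zmax 55.8
top yellow 57 [263.6 173. ] ray [593.7  26.8  53. ] depth med [593.5  25.9  52.9] zmax 55.5
top orange 56 [289.5 164.7] ray [608.7 -38.3  94. ] depth med [609.3 -38.4  93.6] zmax 95.9
top red 83 [305.3 223.9] ray [458.4 -77.5  71.4] depth med [458.1 -77.   71.4] zmax 73.7
top deck [549.28908647 -53.79465462  49.93856768]
top disc 888 [551.74345001 -56.77525567  66.89226157] [559.84211523 -56.67851975  67.01257826]
top tabtop 52 [609.22106202 -38.18651804] -2.8329934321651526
side green 15 [244.1 154.6] ray [ 623.5 -118.2   53. ] depth med [ 623.  -117.1   52.8] zmax 55.9
side blue 24 [271.6 152. ] ray [ 548.9 -151.9   53. ] depth med [ 548.9 -153.    52.3] zmax 56.7
side yellow 20 [239.3 193.6] ray [592.9  27.5  53. ] depth med [594.   28.1  52.3] zmax 57.2
side orange 97 [240.1 170. ] ray [605.3 -21.1  94. ] depth med [608.5 -32.5  81. ] zmax 95.1
side red 51 [296.3 173.9] ray [457.3 -71.7  71.8] depth med [457.1 -72.1  71.8] zmax 75.2
side deck [545.50734966 -26.29083243  50.14559952]
side disc 546 [551.31828889 -52.19019617  66.92977822] [558.78909855 -55.25682451  67.00630032]
side tabtop 39 [608.82867109 -32.15015097] -2.785214174710684
```

```bash
cat >> h.py <<'E'
from scipy.spatial.transform import Rotation as R
C=np.array([550.9,-58.0])
def plan(pos,zang,p0=None,R0=None):
    """tool z horizontal direction at world angle zang, x down; returns total shift in current tool axes (cm) and turn deg"""
    o=arm.get_obs();p0=o["ee_pos"] if p0 is None else p0;R0=R.from_rotvec(o["tool_rot"]) if R0 is None else R0
    x=np.array([0,0,-1.]);z=np.array([np.cos(zang),np.sin(zang),0]);y=np.cross(z,x)
    Rt=R.from_matrix(np.stack([x,y,z],1))
    return R0.inv().apply(np.array(pos)-p0)/10,np.degrees((R0.inv()*Rt).as_rotvec()),Rt
def arc(a,r,off,z):  # tab angle a (world), contact radius r, offset along +tangent
    return [C[0]+r*np.cos(a)-off*np.sin(a),C[1]+r*np.sin(a)+off*np.cos(a),z]
E
python3 - <<'E'
from h import *
o=arm.get_obs();print(o["time_s"],arm.tip_extent);print(R.from_rotvec(o["tool_rot"]).as_matrix().round(3))
for za in(.327+np.pi/2,.327-np.pi/2):
    s,t,_=plan(arc(.327,70,31,150),za);print(arc(.327,70,31,150),s.round(2),t.round(1))
E
```

```text
1.4 19.0
[[-0.     0.278  0.961]
 [-0.     0.961 -0.278]
 [-1.    -0.    -0.   ]]
[np.float64(607.2334081074647), np.float64(-6.158442046965565), 150] [ 10.03 -46.2   58.5 ] [-124.9   -0.     0. ]
[np.float64(607.2334081074647), np.float64(-6.158442046965565), 150] [ 10.03 -46.2   58.5 ] [55.1  0.   0. ]
```

>>> play_rows:
  steps:
    - [-1, [0, -2.9, 3.65], [0, 0, 0]]
    - [-1, [0, -2.9, 3.65], [0, 0, 0]]
    - [-1, [0, -2.9, 3.65], [0, 0, 0]]
    - [-1, [0, -2.9, 3.65], [0, 0, 0]]
    - [-1, [0, -2.9, 3.65], [0, 0, 0]]
    - [-1, [0, -2.9, 3.65], [0, 0, 0]]
    - [-1, [0, -2.9, 3.65], [0, 0, 0]]
    - [-1, [0, -2.9, 3.65], [0, 0, 0]]
  grip_force: 20

```text
time_s: 2.4
ee_pos: [390.6, 295.1, 250.5]
tool_rot: [0.221, 1.559, -0.221]
ft_force: [0.2, 0.1, 1.0]
width: 0.1
```

>>> play_rows:
  steps:
    - [-1, [0, -2.9, 3.65], [0, 0, 0]]
    - [-1, [0, -2.9, 3.65], [0, 0, 0]]
    - [-1, [0, -2.9, 3.65], [0, 0, 0]]
    - [-1, [0, -2.9, 3.65], [0, 0, 0]]
    - [-1, [0, -2.9, 3.65], [0, 0, 0]]
    - [-1, [0, -2.9, 3.65], [0, 0, 0]]
    - [-1, [0, -2.9, 3.65], [0, 0, 0]]
    - [-1, [0, 0, 0], [10, 0, 0]]

```text
time_s: 3.4
ee_pos: [580.4, 27.7, 250.2]
tool_rot: [0.362, 1.539, -0.362]
ft_force: [-0.8, -0.3, -0.6]
width: 0.1
```

>>> play_rows:
  steps:
    - [-1, [0, 0, 0], [10, 0, 0]]
    - [-1, [0, 0, 0], [10, 0, 0]]
    - [-1, [0, 0, 0], [10, 0, 0]]
    - [-1, [0, 0, 0], [10, 0, 0]]
    - [-1, [0, 0, 0], [5, 0, 0]]
    - [-1, [0, 0, 0], [0, 0, 0]]

```text
time_s: 4.15
ee_pos: [578.7, 30.3, 250.3]
tool_rot: [0.963, 1.347, -0.963]
ft_force: [0.7, 0.1, -0.5]
width: 0.2
```

```bash
python3 - <<'E'
from h import *
o=arm.get_obs();print(o["time_s"],o["ee_pos"],o["ft_force"],o["width"],o["q"])
s,t,_=plan(arc(.327,70,31,91),.327-np.pi/2);print(s.round(2),t.round(1))
E
```

```text
4.15 [578.72230185  30.26118169 250.3056005 ] [ 0.74867056  0.14853586 -0.46411326] 0.18905468067777667 [ 4.96678014e-02  2.82770354e-01  1.73291886e+00 -2.80089009e-05
  1.12592099e+00 -2.80093040e-01]
[15.93  1.52  4.37] [0.2 0.  0. ]
```

>>> play_rows:
  steps:
    - [-1, [1.0, 1.5, 4.0], [0, 0, 0]]
    - [-1, [3, 0, 0], [0, 0, 0]]
    - [-1, [3, 0, 0], [0, 0, 0]]
    - [-1, [3, 0, 0], [0, 0, 0]]
    - [-1, [3, 0, 0], [0, 0, 0]]
    - [-1, [2, 0, 0], [0, 0, 0]]
    - [-1, [1, 0, 0], [0, 0, 0]]
    - [-1, [0, 0, 0], [0, 0, 0]]

```text
time_s: 5.15
ee_pos: [605.7, -2.7, 90.0]
tool_rot: [0.962, 1.348, -0.963]
ft_force: [0.2, 0.9, 0.3]
width: 0.2
```

```bash
python3 - <<'E'
from h import *
o=arm.get_obs();print(o["time_s"],o["ee_pos"],o["ft_force"])
c=eyes.camera("side");cv2.imwrite("pics/s1.png",cv2.resize(c["frame"][90:290,160:360],None,fx=3,fy=3,interpolation=2))
a0=.327
p=o["ee_pos"];R0=None
for a in [.327]+list(.327-np.arange(.125,1.06,.125)):
    # virtual: contact offset 16
    s,t,Rt=plan(arc(a,70,16,90),a-np.pi/2,p,R0);print(round(a,3),s.round(2),t.round(2))
    p=np.array(arc(a,70,16,90));R0=Rt
E
```

```text
5.15 [605.68752755  -2.74686229  89.96686373] [0.18103996 0.88236453 0.33613594]
0.327 [-0.    0.03  1.87] [ 0.16  0.01 -0.02]
0.202 [0.   0.14 0.89] [7.16 0.   0.  ]
0.077 [0.   0.14 0.89] [7.16 0.   0.  ]
-0.048 [0.   0.14 0.89] [7.16 0.   0.  ]
-0.173 [0.   0.14 0.89] [7.16 0.   0.  ]
-0.298 [0.   0.14 0.89] [7.16 0.   0.  ]
-0.423 [0.   0.14 0.89] [7.16 0.   0.  ]
-0.548 [0.   0.14 0.89] [7.16 0.   0.  ]
-0.673 [-0.    0.14  0.89] [7.16 0.   0.  ]
```

View pics/s1.png

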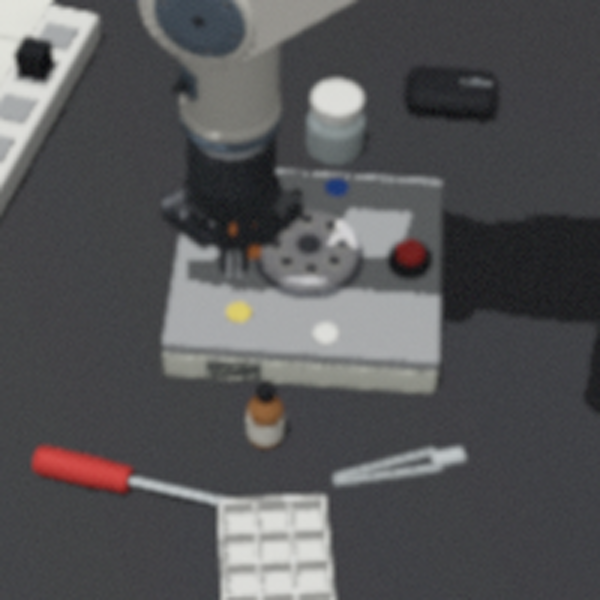

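>>> play_rows:
  steps:
    - [-1, [0, 0, 0.6], [0, 0, 0]]
    - [-1, [0, 0, 0.4], [0, 0, 0]]
    - [-1, [0, 0, 0.4], [0, 0, 0]]
    - [-1, [0, 0, 0.4], [0, 0, 0]]
    - [-1, [0, 0.05, 0.4], [3.6, 0, 0]]
    - [-1, [0, 0.07, 0.45], [3.6, 0, 0]]
    - [-1, [0, 0.07, 0.45], [3.6, 0, 0]]
    - [-1, [0, 0.07, 0.45], [3.6, 0, 0]]

```text
time_s: 6.2
ee_pos: [618.7, -36.2, 90.4]
tool_rot: [1.154, 1.244, -1.153]
ft_force: [1.3, 2.8, 0.6]
width: -0.2
```

>>> play_rows:
  steps:
    - [-1, [0, 0.07, 0.45], [3.6, 0, 0]]
    - [-1, [0, 0.07, 0.45], [3.6, 0, 0]]
    - [-1, [0, 0.07, 0.45], [3.6, 0, 0]]
    - [-1, [0, 0.07, 0.45], [3.6, 0, 0]]

```text
time_s: 6.7
ee_pos: [621.3, -54.2, 90.5]
tool_rot: [1.338, 1.12, -1.336]
ft_force: [1.4, 1.2, -0.4]
width: -0.3
```

```bash
cat > st.py <<'E'
from h import *
o=arm.get_obs();p=o["ee_pos"];print(o["time_s"],p,o["ft_force"])
d=p[:2]-C
z=R.from_rotvec(o["tool_rot"]).as_matrix()[:,2];za=np.arctan2(z[1],z[0]);a=za+np.pi/2
print("a by yaw",a,"radial/tang offset",d@[np.cos(a),np.sin(a)],d@[-np.sin(a),np.cos(a)])
print("dist",np.hypot(*d))
E
python3 st.py; python3 - <<'E'
from h import *
c=eyes.camera("side");W=pts(c);m=masks(c)["orange"]&(W[...,2]>58)&(W[...,2]<100)&(np.hypot(W[...,0]-C[0],W[...,1]-C[1])<90)
print(m.sum(),np.median(W[m],0),np.arctan2(*(np.median(W[m],0)[:2]-C)[::-1]))
cv2.imwrite("pics/s2.png",cv2.resize(c["frame"][90:290,160:360],None,fx=3,fy=3,interpolation=2))
E
```

```text
6.7 [621.28873644 -54.22648593  90.48473086] [ 1.4106692   1.19505539 -0.36695287]
a by yaw -0.1757290060743788 radial/tang offset 68.64499601349318 16.021178133754017
dist 70.4898122176955
36 [602.56342395 -60.64110326  77.10073635] -0.05107687254062614
```

View pics/s2.png

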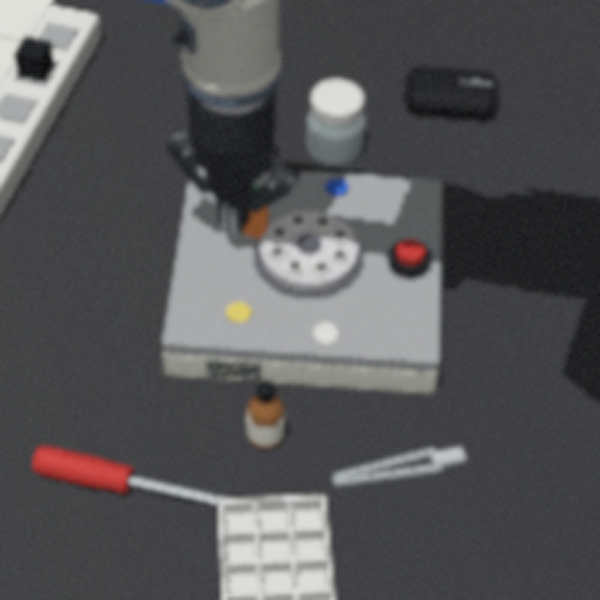

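>>> play_rows:
  steps:
    - [-1, [0, 0.07, 0.45], [3.6, 0, 0]]
    - [-1, [0, 0.07, 0.45], [3.6, 0, 0]]
    - [-1, [0, 0.07, 0.45], [3.6, 0, 0]]
    - [-1, [0, 0.07, 0.45], [3.6, 0, 0]]
    - [-1, [0, 0.07, 0.45], [3.6, 0, 0]]
    - [-1, [0, 0.07, 0.45], [3.6, 0, 0]]
    - [-1, [0, 0.04, 0.22], [1.8, 0, 0]]
    - [-1, [0, 0.0, 0.0], [0, 0, 0]]

```text
time_s: 7.75
ee_pos: [615.3, -83.1, 90.4]
tool_rot: [1.623, 0.876, -1.623]
ft_force: [1.6, 0.7, -1.0]
width: -0.1
```

```bash
python3 st.py; python3 m.py | grep -E "orange|tabtop|green"; python3 - <<'E'
from h import *
c=eyes.camera("top");cv2.imwrite("pics/t3.png",cv2.resize(c["frame"][110:270,180:420],None,fx=3.3,fy=3.3,interpolation=2))
E
```

```text
7.75 [615.33103625 -83.12175457  90.39286839] [ 1.5851039   0.72536856 -1.02387834]
a by yaw -0.5812122655229666 radial/tang offset 67.64409747995863 14.378353892439556
dist 69.15533952294918
side orange 36 [250.1 158.2] ray [591.5 -71.8  94. ] depth med [594.1 -80.7  83.4] zmax 95.5
side tabtop 15 [592.74264283 -81.13616372] 2.005078234246664
```

View pics/t3.png

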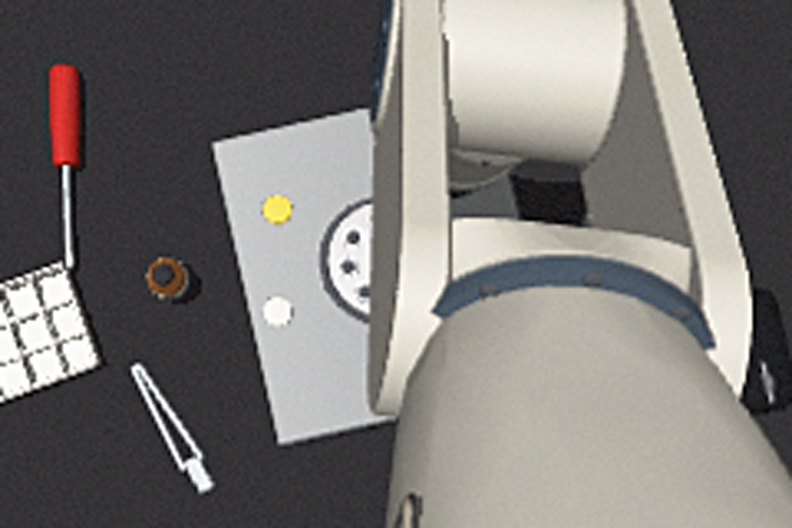

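>>> play_rows:
  steps:
    - [-1, [0, 0.03, 0.17], [1.4, 0, 0]]
    - [-1, [0, 0.03, 0.17], [1.4, 0, 0]]
    - [-1, [0, 0.03, 0.17], [1.4, 0, 0]]
    - [-1, [0, 0, 0], [0, 0, 0]]
    - [-1, [0, 0, 0], [0, 0, 0]]

```text
time_s: 8.52
ee_pos: [612.9, -87.8, 90.3]
tool_rot: [1.673, 0.825, -1.673]
ft_force: [0.7, 1.1, -0.3]
width: -0.0
```

```bash
python3 st.py
```

```text
8.525 [612.88217504 -87.82331771  90.26494354] [ 0.72535897  1.05174301 -0.25943217]
a by yaw -0.6551035277822188 radial/tang offset 67.32052444890473 14.112664146160615
dist 68.78386657769326
```

>>> play_rows:
  steps:
    - [-1, [0, 0, -0.5], [0, 0, 0]]
    - [-1, [0, 0, -2], [0, 0, 0]]
    - [-1, [-3, 0, -1], [0, 0, 0]]
    - [-1, [-6, 0, 0], [0, 0, 0]]
    - [-1, [-6, -3, -3], [0, 0, 0]]
    - [-1, [0, -3, -5], [0, 0, 0]]
    - [-1, [0, -3, -5], [0, 0, 0]]
    - [-1, [0, -3, -5], [0, 0, 0]]

```text
time_s: 9.52
ee_pos: [649.9, 152.6, 231.7]
tool_rot: [1.674, 0.825, -1.673]
ft_force: [1.0, -0.3, 0.8]
width: 0.0
```

```bash
python3 st.py; python3 m.py; python3 - <<'E'
from h import *
for n in("top","side"):
    c=eyes.camera(n);cv2.imwrite(f"pics/{n}4.png",cv2.resize(c["frame"][110:270,180:420] if n=="top" else c["frame"][90:290,160:360],None,fx=3,fy=3,interpolation=2))
E
```

```text
9.525 [649.93041823 152.64368159 231.70393776] [ 0.96532258 -0.3103003   0.82421197]
a by yaw -0.6550019557886833 radial/tang offset -49.78012239362308 227.375732524691
dist 232.76121740243565
top green 43 [318.8 160.4] ray [ 625.  -120.3   53. ] depth med [ 626.1 -120.9   52.1] zmax 54.8
top blue 59 [332.  188.9] ray [ 548.7 -152.7   53. ] depth med [ 548.4 -152.6   52.8] zmax 55.7
top orange 58 [312.5 167.7] ray [600.1 -96.4  94. ] depth med [599.8 -96.9  93.6] zmax 96.5
top deck [551.10474661 -50.66051377  49.9701445 ]
top disc 890 [551.38081156 -57.02143554  66.92942145] [551.71127888 -56.84208377  66.99085676]
top tabtop 54 [600.29168782 -96.16318758] 2.455748273708131
side blue 24 [271.6 152. ] ray [ 548.9 -151.9   53. ] depth med [ 548.8 -152.6   52.8] zmax 55.2
side yellow 27 [239.  193.8] ray [593.6  28.2  53. ] depth med [593.5  28.1  53. ] zmax 56.2
side orange 59 [249.3 156. ] ray [596.2 -79.3  94. ] depth med [599.5 -88.   83.9] zmax 97.3
side red 29 [296.3 173. ] ray [458.  -74.3  72.4] depth med [458.  -75.1  72.4] zmax 74.9
side deck [548.85444372 -28.61749649  50.1560459 ]
side disc 542 [551.43266642 -52.56117378  67.01776104] [555.1465789  -56.12286029  66.97815661]
side tabtop 27 [597.94727858 -88.04887599] 2.449673590857955
```

View pics/side4.png

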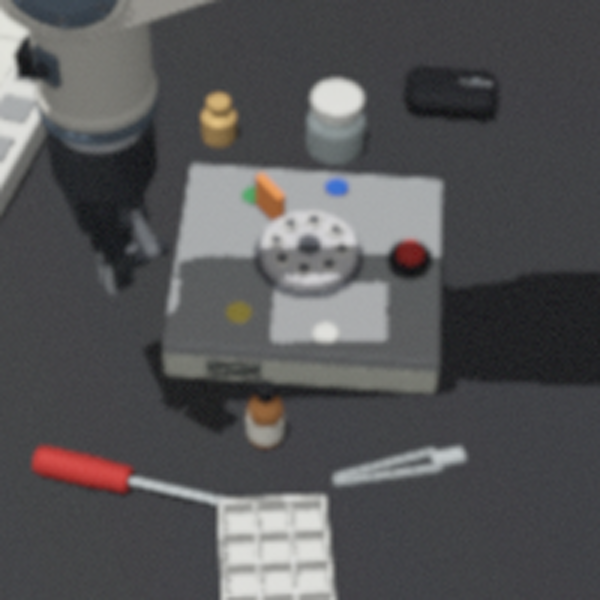

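View pics/top4.png

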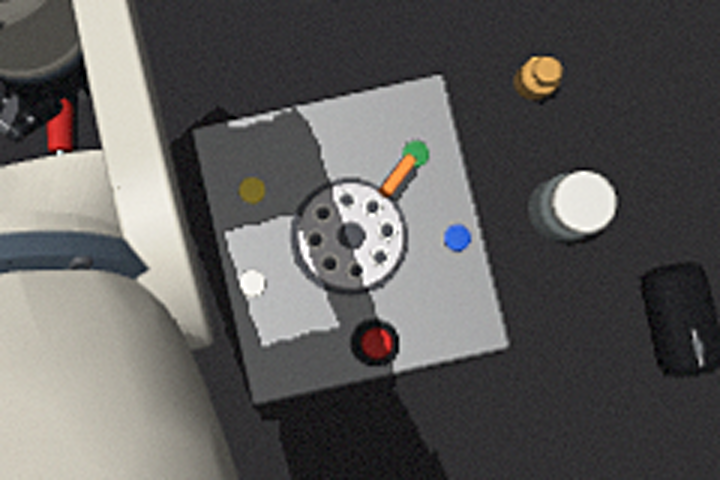

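```bash
python3 - <<'E'
from h import *
c=eyes.camera("top");W=pts(c)
r=np.hypot(W[...,0]-458.5,W[...,1]+77)
for a,b in((0,5),(5,10),(10,13),(13,16),(16,19),(19,22),(22,26)):
    m=(r>=a)&(r<b);print(a,b,m.sum(),np.percentile(W[m][:,2],[10,50,90]).round(1))
m=(r<30)&masks(c)["red"];print(W[m].mean(0))
s,t,_=plan([458.3,-77,130],-np.pi/2);print(s,t)
E
```

```text
0 5 10 [70.5 72.2 73.9]
5 10 37 [69.7 71.8 74.3]
10 13 34 [64.7 71.2 73.2]
13 16 37 [60.3 62.1 63.7]
16 19 51 [60.  62.2 63.8]
19 22 59 [48.3 59.9 63.1]
22 26 80 [48.  49.7 52.1]
[455.34127416 -76.78819121  71.88047645]
[10.12651227 -1.34863524 29.66959863] [-3.74596134e+01  3.88807807e-02  2.34110197e-02]
```

>>> play_rows:
  steps:
    - [-1, [0, -0.17, 3.7], [0, 0, 0]]
    - [-1, [0, -0.17, 3.7], [0, 0, 0]]
    - [-1, [0, -0.17, 3.7], [0, 0, 0]]
    - [-1, [0, -0.17, 3.7], [0, 0, 0]]
    - [-1, [0, -0.17, 3.7], [0, 0, 0]]
    - [-1, [0, -0.17, 3.7], [0, 0, 0]]
    - [-1, [0, -0.17, 3.7], [0, 0, 0]]
    - [-1, [0, -0.16, 3.7], [0, 0, 0]]

```text
time_s: 10.78
ee_pos: [457.4, -78.7, 231.5]
tool_rot: [1.674, 0.823, -1.674]
ft_force: [-0.1, -0.5, 0.5]
width: -0.1
```

```bash
python3 - <<'E'
from h import *
o=arm.get_obs();print(o["time_s"],o["ee_pos"])
print(plan([458.3,-77,101],0)[0])
E
```

```text
10.775 [457.35112142 -78.7100839  231.48298088]
[13.04824337 -0.03382429 -0.19629417]
```

>>> play_rows:
  steps:
    - [-1, [3, 0, -0.2], [0, 0, 0]]
    - [-1, [4, 0, 0], [0, 0, 0]]
    - [-1, [3, 0, 0], [0, 0, 0]]
    - [-1, [2, 0, 0], [0, 0, 0]]
    - [-1, [1, 0, 0], [0, 0, 0]]
    - [-1, [0, 0, 0], [0, 0, 0]]

```text
time_s: 11.52
ee_pos: [459.5, -75.8, 101.2]
tool_rot: [1.673, 0.824, -1.675]
ft_force: [-1.2, -0.3, 0.6]
width: -0.1
```

```bash
python3 st.py; python3 - <<'E'
from h import *
c=eyes.camera("side");cv2.imwrite("pics/s5.png",cv2.resize(c["frame"][90:290,200:400],None,fx=3,fy=3,interpolation=2))
E
```

```text
11.525 [459.45676839 -75.76111052 101.15529791] [-1.18167389 -0.32556976  0.57864067]
a by yaw -0.6562572672912146 radial/tang offset -61.61172867920871 -69.8664192832528
dist 93.15214251053868
```

View pics/s5.png

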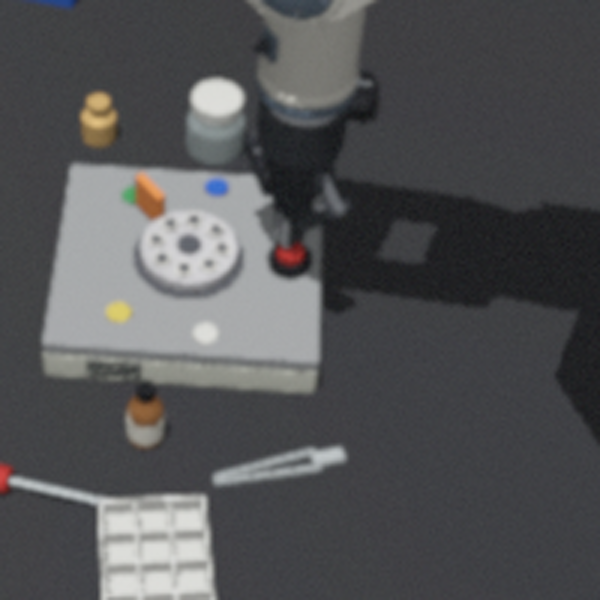

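Fingers are right over the red button (290,255 in the crop), and the tab still points at green (130,195).

>>> play_rows:
  steps:
    - [-1, [0.6, 0, 0], [0, 0, 0]]
    - [-1, [0.3, 0, 0], [0, 0, 0]]
    - [-1, [0.3, 0, 0], [0, 0, 0]]
    - [-1, [0.2, 0, 0], [0, 0, 0]]
    - [-1, [0.1, 0, 0], [0, 0, 0]]
    - [-1, [0, 0, 0], [0, 0, 0]]

```text
time_s: 12.32
ee_pos: [460.0, -75.3, 86.4]
tool_rot: [1.674, 0.824, -1.673]
ft_force: [-0.4, 0.2, 3.3]
width: 0.0
```

>>> play_rows:
  steps:
    - [-1, [0.1, 0, 0], [0, 0, 0]]
    - [-1, [0.1, 0, 0], [0, 0, 0]]
    - [-1, [0, 0, 0], [0, 0, 0]]

```text
time_s: 12.7
ee_pos: [460.1, -75.3, 84.9]
tool_rot: [1.674, 0.824, -1.673]
ft_force: [-1.7, 0.9, 12.9]
width: -0.1
```

>>> play_rows:
  steps:
    - [-1, [0.05, 0, 0], [0, 0, 0]]
    - [-1, [0, 0, 0], [0, 0, 0]]

```text
time_s: 12.95
ee_pos: [460.1, -75.3, 84.8]
tool_rot: [1.674, 0.824, -1.673]
ft_force: [-4.6, 1.2, 20.0]
width: 0.0
```

>>> play_rows:
  steps:
    - [-1, [-0.5, 0, 0], [0, 0, 0]]
    - [-1, [-1, 0, 0], [0, 0, 0]]
    - [-1, [-3, 0, 0], [0, 0, 0]]
    - [-1, [-5, 0, 0], [0, 0, 0]]
    - [-1, [-5, -2, -3], [0, 0, 0]]
    - [-1, [0, -4, -5], [0, 0, 0]]
    - [-1, [0, -4, -5], [0, 0, 0]]
    - [-1, [0, -4, -5], [0, 0, 0]]

```text
time_s: 13.95
ee_pos: [458.1, 149.9, 229.3]
tool_rot: [1.674, 0.824, -1.673]
ft_force: [0.5, -0.4, -0.0]
width: 0.1
```

>>> play_rows:
  steps:
    - [-1, [0, -4, -3], [0, 0, 0]]
    - [-1, [0, 0, 0], [0, 0, 0]]
    - [-1, [0, 0, 0], [0, 0, 0]]

```text
time_s: 14.32
ee_pos: [444.9, 196.0, 228.8]
tool_rot: [1.672, 0.825, -1.673]
ft_force: [0.4, -0.4, 0.2]
width: -0.0
```

```bash
python3 st.py; python3 m.py; python3 - <<'E'
from h import *
c=eyes.camera("top");cv2.imwrite("pics/t6.png",cv2.resize(c["frame"][110:270,180:420],None,fx=3.3,fy=3.3,interpolation=2))
E
```

```text
14.325 [444.85789909 195.98171259 228.764987  ] [ 0.39949168 -0.37972289  0.2390301 ]
a by yaw -0.6542683254792281 radial/tang offset -238.71160235349447 136.99784084729367
dist 275.23015368050295
top green 42 [318.8 160.3] ray [ 625.3 -120.2   53. ] depth med [ 626.  -120.8   52.9] zmax 55.5
top blue 58 [332.1 188.9] ray [ 548.7 -152.8   53. ] depth med [ 548.4 -152.6   52.6] zmax 55.7
top yellow 56 [263.6 173. ] ray [593.7  26.9  53. ] depth med [593.5  26.   52.8] zmax 54.8
top orange 58 [312.5 167.9] ray [599.6 -96.3  94. ] depth med [599.8 -97.6  93.5] zmax 96.1
top red 83 [305.3 223.9] ray [458.5 -77.4  71.5] depth med [458.2 -76.8  71.5] zmax 74.2
top deck [550.91578132 -50.65851094  49.97301533]
top disc 891 [551.27050058 -57.23433406  66.8202633 ] [555.44157792 -56.83264424  66.99425334]
top tabtop 52 [600.08524722 -96.09786421] 2.4622813114797655
side yellow 19 [239.2 193.7] ray [593.3  27.8  53. ] depth med [593.9  26.8  52.2] zmax 55.6
side orange 60 [249.4 156. ] ray [596.  -79.2  94. ] depth med [598.9 -88.3  83.5] zmax 95.4
side deck [609.1775722  -11.46677201  50.13178246]
side disc 284 [570.97422167 -52.19916132  66.96356567] [574.98316262 -52.82892924  67.00033733]
side tabtop 27 [598.26800606 -89.1390142 ] 2.4857283249049003
```

View pics/t6.png

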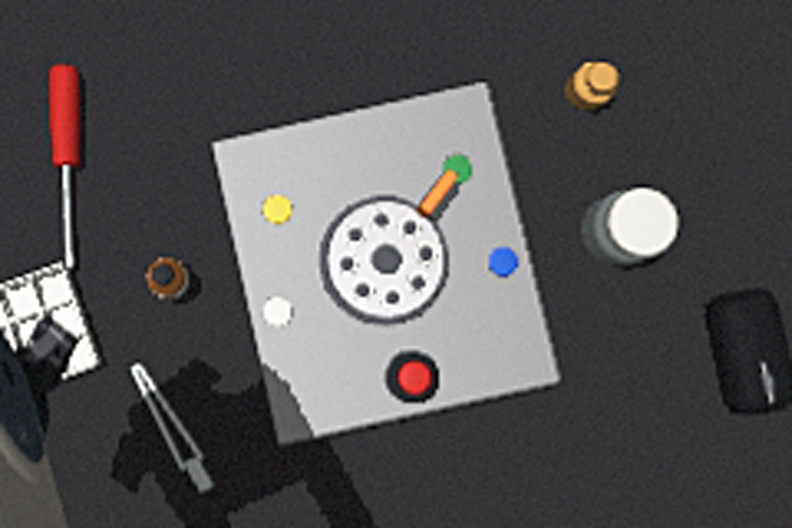

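The tab points at green (458,168), the button is up again (413,377), the loose things are unmoved, and the arm is clear. I'm handing in.

```bash
python3 -c "
from plant import arm
print(arm.job_done())"
```

```text
the job is handed in; nothing more can be done
None
```

I pushed the orange tab clockwise with the closed fingers until it pointed at the green mark. Then I backed off, pressed the red button down to its stop and let it up again, and handed the job in at about 14.5 s.

- **Tab:** the last pictures put the tab at about -0.66 to -0.68 rad in the world frame, and the green mark at about -0.70. That is roughly 2–3.5 mm short of the middle of the mark, against the 9 mm allowed. The estimates differ by about 0.02 rad depending on whether I use the tab's centre or its long axis, so I did not nudge it again.
- **Button:** I pressed until the wrist force rose to 13–20 N, well past the 5 N it needs, with the fingertips about 6 mm below the button's unpressed top. It is back at its starting height of 71.5 mm.
- **Force on the tab:** the wrist force was about 3 N or less whenever I read it during the push.
- **Surroundings:** in the last top picture the visible loose things look unmoved. The arm hides part of the pan tray there. The arm is clear of everything.

No check failed. I could not read the turret and button joints directly, so these results rest on the cameras and the wrist force.

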